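Shut the viewing chamber and tighten its window crosswise

TASK

Lower the viewing chamber's hinged window gently until it is fully shut, then tighten its four wing screws clockwise, crosswise and in two rounds: first about an eighth of a turn on each, one screw and then the one diagonally across before the other two, and then a second round, again in diagonal pairs, until every screw is hard against its stop. Leave the window shut and the things around the chamber where they are.

Things in the scene. Friction and masses are not known exactly. Their poses are not given: they have to be found in the camera images.
- chamber: Grey viewing chamber, fixed to the table on an aluminium plate 260 x 300 mm. Origin: centre of its underside. x points from its low front to its high rear, z up; the front faces to the robot's right and somewhat away from it. The window seat slopes up 28 degrees, from 58 mm above the table at the front to 147 mm at the rear. The valve on the left wall and gauge on the right stick out up to 46 mm, below the window.
- window (a joint): Angle of the hinged window in rad: 0 shut on its seat (sloping down to the front), growing as it swings up about its rear edge, at most 1.3. A stiff hinge (about 1 N m of friction, window mass 0.86 kg with its screws): the window stays where it is left.
- window_hinge (a point): Middle of the hinge line at the seat's upper rear edge. Axes turn with the window: x from free edge to hinge, y along the hinge, z out of the outer face (frame 14 mm thick, z = 0 to 14 mm). Opening turns it about +y. The frame is 236 mm wide and reaches to x = -190 mm. Screw axes at x = -158 mm (front) and -30 mm (rear), y = 88 mm (left) and -88 mm (right).
- window_handle (a point): Centre of the bar of the steel bow handle on the window's outer face, at the middle of its free edge: (-174, 0, 54) mm from window_hinge in the window's axes. Bar round, 12 mm thick, 68 mm long along y, its centre 40 mm above the frame's outer face, with a 10 mm post at each end. Axes as window_hinge.
- screw1_wing (a point): Front left (standing at the chamber's front) wing screw, captive in the window frame: a flat dark steel head 62 mm long, 10 mm thick, 28 mm high on a short collar. The point is the head's centre, on the screw's axis, 26 mm above the frame's outer face (the head spans 12 to 40 mm). Site x: along the length; y: across the thickness; z: the axis, out of the window (shut: 28 degrees off vertical, leaning to the chamber's front).
- screw1 (a joint): Rotation of screw1 in rad. It grows as the screw is turned clockwise as seen from outside the window (negative about its point z). It starts somewhere between 0 and 0.25 and stops hard at 1.7 (tight). The turn takes 0.20 N m when loose, 0.25 N m when tight, and the screw stays where it is left.
- screw2_wing (a point): Rear left wing screw, captive in the window frame: a flat dark steel head 62 mm long, 10 mm thick, 28 mm high on a short collar. The point is the head's centre, on the screw's axis, 26 mm above the frame's outer face (the head spans 12 to 40 mm). Site x: along the length; y: across the thickness; z: the axis, out of the window (shut: 28 degrees off vertical, leaning to the chamber's front).
- screw2 (a joint): Rotation of screw2 in rad. It grows as the screw is turned clockwise as seen from outside the window (negative about its point z). It starts somewhere between 0 and 0.25 and stops hard at 1.7 (tight). The turn takes 0.20 N m when loose, 0.25 N m when tight, and the screw stays where it is left.
- screw3_wing (a point): Rear right wing screw, captive in the window frame: a flat dark steel head 62 mm long, 10 mm thick, 28 mm high on a short collar. The point is the head's centre, on the screw's axis, 26 mm above the frame's outer face (the head spans 12 to 40 mm). Site x: along the length; y: across the thickness; z: the axis, out of the window (shut: 28 degrees off vertical, leaning to the chamber's front).
- screw3 (a joint): Rotation of screw3 in rad. It grows as the screw is turned clockwise as seen from outside the window (negative about its point z). It starts somewhere between 0 and 0.25 and stops hard at 1.7 (tight). The turn takes 0.20 N m when loose, 0.25 N m when tight, and the screw stays where it is left.
- screw4_wing (a point): Front right wing screw, captive in the window frame: a flat dark steel head 62 mm long, 10 mm thick, 28 mm high on a short collar. The point is the head's centre, on the screw's axis, 26 mm above the frame's outer face (the head spans 12 to 40 mm). Site x: along the length; y: across the thickness; z: the axis, out of the window (shut: 28 degrees off vertical, leaning to the chamber's front).
- screw4 (a joint): Rotation of screw4 in rad. It grows as the screw is turned clockwise as seen from outside the window (negative about its point z). It starts somewhere between 0 and 0.25 and stops hard at 1.7 (tight). The turn takes 0.20 N m when loose, 0.25 N m when tight, and the screw stays where it is left.
- wash_bottle: White bottle, 62 mm across, 165 mm tall, standing. Leave alone. Origin: centre of its underside.
- sample_tray: White open tray, 100 x 140 x 26 mm. Leave alone. Origin: centre of its underside.
- sample_jar: Amber jar, 52 mm across, 62 mm tall. Leave alone. Origin: centre of its underside.
- driver: Screwdriver, 170 mm long, about 30 mm thick, lying. Leave alone. Origin: near its middle, on the underside.
- tape_roll: Roll of tape, 84 mm across, 24 mm high, lying. Leave alone. Origin: centre of its underside.
- loupe: Black loupe, 48 mm across, 50 mm tall. Leave alone. Origin: centre of its underside.

How it is judged:
By the outcome, as a careful person would: the job done as asked, in the order asked, and still so for the second after the job is handed in, with the robot touching nothing.
It also fails if it takes over 72 s, if anything falls off the work surface, if the arm or the gripper's body presses on something with over 40 N, if the wrist force passes 120 N, or if a joint passes its speed limit or range.

ROBOT

A 7-joint arm with a two-finger parallel gripper is mounted at the origin on the work surface. World frame = base frame: x ahead of the robot, y to its left, z up, the work surface at z = 0. Lengths are in m, angles in rad, forces in N, time in s.
With the tool pointing down it reaches from about 0.425 to 0.95 m from the base axis. Payload 4.7 kg.
Tool frame: the origin (TCP) lies between the finger pads; the fingertips stand 25 mm ahead of it and the grasp point (between the pads) lies 6 mm ahead of it; x points along the fingers, z is the direction in which the jaws open and shut, and the axes are right-handed (so a half turn about x gives the same grasp; the last joint's range is limited). The gripper opens to 85 mm and grips with 20 to 120 N. Pads are 22 mm wide; open, the fingers measure 114 mm over their backs; the gripper's body (76 mm by 85 mm) begins 54 mm behind the grasp point. The pads swing forward as they close: fully open they stand 13 mm farther back than shut.
Start: joints at [1.133, 0.469, -0.049, 1.532, 0.024, 1.141, -0.082], TCP at [0.268, -0.619, 0.256] pointing down, gripper open.
Joint ranges: [-2.59, 2.59], [-0.33, 1.99], [-1.39, 1.29], [0.1, 2.45], [-1.04, 4.18], [0.21, 1.99], [-2.66, 2.66]. Speed limits (rad/s): [2.57, 2.57, 3.14, 3.14, 3.14, 3.14, 3.14].

INTERFACE

Orientations are given as a 3x3 rotation matrix whose columns are the frame's x, y, z axes.
In Python, from rig import * gives the robot as it stands. Calls block until the motion is done:
- movep(position, orientation): joint-space move of the TCP to a pose.
- move_l(position, attitude=None, feed=0.15, until_force=None): straight line of the TCP; attitude=None keeps the orientation; feed is the mean speed in m/s. With until_force (N) it stops when the force on the tool has changed by that much, and returns True; else False.
- move_joints(angles): joint-space move.
- command_gripper(opening, newtons=None): finger opening in m; newtons is the grip in N (None keeps the last); returns when the fingers have stopped.
- sleep(seconds).
- inverse_kinematics(position, orientation): joint angles nearest the present ones, or None.
- sense(): the state.
- camera(name): name is "side" or "top"; returns (picture, depth): 400x640x3 uint8, red, green, blue; 400x640 float32, m along the optical axis (not along the pixel's ray), 0 where there is no reading.
- camera_params(name): a dict with "K" (3x3 intrinsics, pixels), "dist" ([k1, k2, p1, p2, k3] as OpenCV has them; the pictures are not rectified), "position" and "rotation" of the camera in the world. Camera axes: x right, y down, z forward; pixel columns grow to the right and rows downward; lengths in m; the calibration is good to about 2 mm. A picture is of the moment at which its call begins. camera_params takes no time and is no camera call.
A pose or a line that the arm cannot do raises Unreachable and nothing moves.
- finish_job(): hands the job in, once; it reports no verdict.
The state is a dict: "time_s": time; "joint_pos": joint angles; "qd": joint speeds; "joint_efforts": joint torques, N m; "position": TCP position; "tcp_rot": TCP orientation; "wrist_force": force on the tool from outside, world axes, zero at the start; "ft_torque": the same for the moment, N m; "finger_gap": finger opening in m.
Only numpy, scipy, OpenCV 4.12 (cv2) and the standard library are available. Lean on these libraries where they do the work, as an engineer would, in place of code of your own. Each camera call takes 0.05 s, during which the arm holds its last target. There are 200 camera calls.

## Working session

There is one attempt and no reset: what is moved stays moved. The work goes in short steps, each a Python script; the robot and the scene stay as the last script left them, time stands still between calls to the robot, and variables do not carry over. Pictures are saved under pics/ and viewed, about 8 in all and at most 12, crops included, and the job is handed in when it is done.

```bash
ls; mkdir -p pics; python3 - <<'E'
from rig import *
import cv2,numpy as np
s=sense();print({k:np.round(v,3).tolist() for k,v in s.items()})
for n in("side","top"):
    p,d=camera(n);cv2.imwrite(f"pics/{n}0.png",p[:,:,::-1]);np.savez(f"pics/{n}0.npz",p=p,d=d)
    print(n,{k:np.round(v,4).tolist() for k,v in camera_params(n).items()},(d>0).mean())
E
```

```text
pics
{'time_s': 0.0, 'joint_pos': [1.133, 0.469, -0.049, 1.534, 0.024, 1.141, -0.082], 'qd': [-0.0, 0.001, -0.001, -0.001, -0.001, 0.001, 0.0], 'joint_efforts': [-0.001, -51.031, -0.047, -23.772, 0.011, 0.007, -0.0], 'position': [0.268, -0.619, 0.255], 'tcp_rot': [[-0.001, 0.918, 0.398], [0.002, 0.398, -0.918], [-1.0, -0.0, -0.002]], 'wrist_force': [0.365, -0.262, 0.243], 'ft_torque': [0.012, 0.002, -0.014], 'finger_gap': 0.085}
side {'K': [[370.3962, 0.0, 320.3483], [0.0, 370.3962, 200.6874], [0.0, 0.0, 1.0]], 'dist': [-0.0712, 0.0, 0.0, 0.0, 0.0], 'position': [0.9812, -0.8424, 0.7996], 'rotation': [[0.8995, 0.2288, -0.3722], [0.4364, -0.512, 0.7399], [-0.0212, -0.8279, -0.5604]]} 0.99598046875
top {'K': [[376.5265, 0.0, 323.9013], [0.0, 376.5265, 193.0173], [0.0, 0.0, 1.0]], 'dist': [-0.0339, 0.0, 0.0, 0.0, 0.0], 'position': [0.467, -0.006, 1.0152], 'rotation': [[0.0003, -0.9967, 0.0812], [-0.9998, 0.0013, 0.0204], [-0.0205, -0.0812, -0.9965]]} 0.99623828125
```

View pics/side0.png

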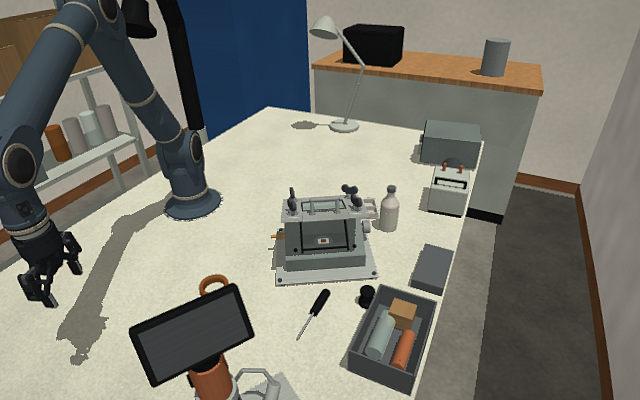

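View pics/top0.png

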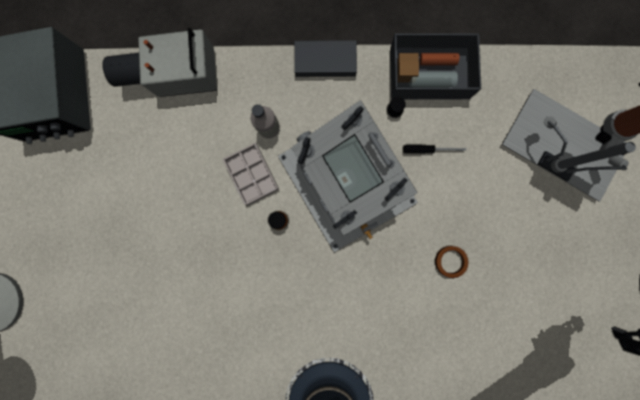

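Side view: the window is half open, with the chamber at (325,235), wings near (292,195) and (350,188), and bottle, loupe and driver around it. Top view: chamber plate corners are about (360,100), (415,200), (335,250), (283,157), the handle is near (380,152), and the wings are near (304,152), (352,118), (396,190), (344,218).

```bash
cat > vis.py <<'E'
import cv2,numpy as np
def rays(cp,uv):
    n=cv2.undistortPoints(np.asarray(uv,float).reshape(-1,1,2),np.array(cp["K"]),np.array(cp["dist"]))[:,0]
    return np.c_[n,np.ones(len(n))]@np.array(cp["rotation"]).T
def cloud(cp,d):
    h,w=d.shape;v,u=np.mgrid[:h,:w]
    r=rays(cp,np.c_[u.ravel(),v.ravel()])
    return (np.array(cp["position"])+r*d.reshape(-1,1)).reshape(h,w,3)
def plane(cp,uv,n,p0):
    r=rays(cp,uv);c=np.array(cp["position"])
    return c+r*(((p0-c)@n)/(r@n))[:,None]
E
python3 - <<'E'
from rig import *
from vis import *
for n in("top","side"):
    z=np.load(f"pics/{n}0.npz");cp=camera_params(n);P=cloud(cp,z["d"])
    m=(P[...,0]>.35)&(P[...,0]<.85)&(P[...,1]>-.35)&(P[...,1]<.2)
    q=P[m];print(n,"table z",np.median(q[:,2]),np.std(q[abs(q[:,2])<.004,2]))
    hs=np.histogram(q[:,2],np.arange(0.004,.36,.004));print(hs[0].tolist())
    pl=m&(P[...,2]>.006)&(P[...,2]<.016)
    np.save(f"pics/{n}P.npy",P)
    c=cv2.connectedComponentsWithStats((m&(P[...,2]>.006)).astype(np.uint8))
    print(c[2][c[2][:,4]>40],c[3][c[2][:,4]>40])
for n,(x0,x1,y0,y1) in dict(top=(270,430,90,260),side=(265,405,175,295)).items():
    im=cv2.imread(f"pics/{n}0.png")[y0:y1,x0:x1]
    cv2.imwrite(f"pics/{n}0c.png",cv2.convertScaleAbs(cv2.resize(im,None,fx=(3.4 if n=="top" else 4.9),fy=(3.4 if n=="top" else 4.9),interpolation=cv2.INTER_CUBIC),alpha=1.5 if n=="top" else 1))
E
python3 -c "
import cv2,numpy as np
a=cv2.imread('pics/top0c.png');b=cv2.imread('pics/side0c.png')
a=cv2.resize(a,(400,425));b=cv2.resize(b,(400,343));b=np.vstack([b,np.zeros((82,400,3),np.uint8)]);cv2.imwrite('pics/both0.png',np.hstack([a,b]))"
```

```text
top table z 0.0015261933489110202 0.0016926956881479248
[490, 644, 1735, 375, 417, 317, 105, 132, 127, 138, 224, 204, 70, 82, 261, 106, 91, 105, 187, 76, 16, 8, 9, 17, 34, 48, 56, 58, 40, 37, 32, 13, 10, 6, 3, 4, 16, 86, 117, 446, 529, 463, 719, 694, 644, 613, 635, 643, 554, 436, 599, 523, 499, 445, 48, 16, 21, 30, 93, 73, 35, 69, 111, 118, 0, 0, 0, 0, 0, 0, 0, 0, 0, 0, 0, 0, 0, 0, 0, 0, 0, 0, 0, 0, 0, 0, 0, 0]
[[     0      0    640    400 239845]
 [   386     74     81     44   1569]
 [   278    101    139    151  11648]
 [   250    104     30     35    709]
 [   254    143     25     58    345]
 [   402    145     58      9    367]
 [   267    211     22     19    326]
 [   435    245     30     24    253]] [[317.45414747 201.57320353]
 [421.21606119  92.38942001]
 [347.92891484 176.46231113]
 [264.41043724 121.11988717]
 [263.03768116 177.46086957]
 [424.23433243 148.9972752 ]
 [277.47239264 219.91717791]
 [446.46640316 254.05533597]]
side table z 0.0035407453978314463 0.0014860277667407531
[206, 1209, 954, 520, 373, 218, 194, 189, 269, 348, 366, 225, 260, 367, 320, 320, 355, 321, 254, 127, 102, 107, 107, 114, 114, 102, 105, 33, 24, 17, 16, 5, 10, 8, 10, 3, 9, 7, 31, 64, 37, 60, 96, 88, 98, 80, 92, 70, 73, 93, 219, 263, 284, 150, 33, 22, 33, 34, 61, 33, 37, 58, 61, 25, 0, 0, 0, 0, 0, 0, 0, 0, 0, 0, 0, 0, 0, 0, 0, 0, 0, 0, 0, 0, 0, 0, 0, 0]
[[     0      0    640    400 245643]
 [   271    184    108    101   8031]
 [   379    185     21     46    683]
 [   213    275     16     11     90]
 [   355    284     39     68    970]
 [   300    289     31     44    306]
 [   364    310     23     47    273]] [[318.92702011 197.44042778]
 [324.09027518 239.22201469]
 [389.21961933 209.97657394]
 [221.18888889 278.83333333]
 [371.64123711 306.14845361]
 [317.91176471 304.89542484]
 [374.36630037 332.996337  ]]
```

View pics/both0.png

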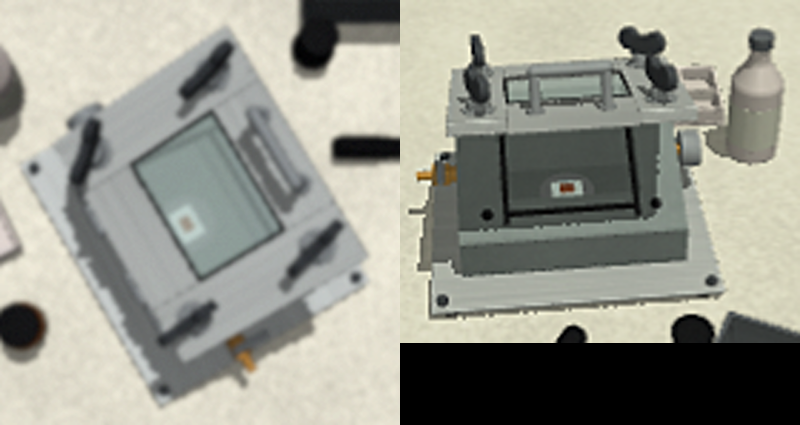

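The crops show the window open, lying slightly sloped, with its handle at the front free edge. The four wings and three plate corners (left, bottom, right) are visible. Next I fit the window plane and rectangle from depth.

```bash
python3 - <<'E'
from rig import *
from vis import *
P=np.load("pics/topP.npy");S=np.load("pics/sideP.npy");cp=camera_params("top")
lab=cv2.connectedComponentsWithStats(((P[...,2]>.006)&(P[...,0]>.35)).astype(np.uint8))
m=lab[1]==lab[1][178,350]
pic=np.load("pics/top0.npz")["p"].astype(int);br=pic.sum(2)
w=m&(P[...,2]>.145)
q=P[w]
rng=np.random.default_rng(0)
best=0
for _ in range(300):
    a=q[rng.choice(len(q),3,False)];n=np.cross(a[1]-a[0],a[2]-a[0]);n/=np.linalg.norm(n)
    c=(abs((q-a[0])@n)<.003).sum()
    if c>best:best=c;N=n;A=a[0]
for _ in range(3):
    i=abs((q-A)@N)<.003;A=q[i].mean(0);N=np.linalg.svd(q[i]-A)[2][2]
N*=np.sign(N[2]);print("normal",N,"cent",A,i.sum(),len(q),"rms",((q[i]-A)@N).std())
# side cloud on same plane
e=(S-A)@N;ms=(abs(e)<.008)&(np.linalg.norm(S-A,axis=2)<.16);print("side offset",np.median(e[ms]),ms.sum())
fr=(m&(abs((P-A)@N)<.006)).astype(np.uint8)
ct=max(cv2.findContours(fr,0,2)[0],key=cv2.contourArea)
hx=np.array([N[0],N[1],0]);
# in-plane axes: y horizontal
uv=ct[:,0].astype(float);X=plane(cp,uv,N,A)
ey=np.cross(N,[0,0,1]);ey/=np.linalg.norm(ey);ex=np.cross(ey,N)
L=np.c_[(X-A)@ex,(X-A)@ey].astype(np.float32)
r=cv2.minAreaRect(L);print("rect",r,"ex",ex,"ey",ey)
c=A+ex*r[0][0]+ey*r[0][1];print("frame centre",c)
# plate rect
ct=max(cv2.findContours(m.astype(np.uint8),0,2)[0],key=cv2.contourArea)
for h in (.010,.012):
    pl=m&(abs(P[...,2]-h-.0015)<.006);X=P[pl][:,:2].astype(np.float32);r=cv2.minAreaRect(X);print("plate",pl.sum(),r,np.median(P[pl][:,2]))
# wings: points above the plane 
e=(P-A)@N
for lo,hi in((.012,.06),(.03,.06)):
    g=(m&(e>lo)&(e<hi)).astype(np.uint8);k,l,st,ce=cv2.connectedComponentsWithStats(g)
    for j in range(1,k):
        if st[j,4]>15:
            Q=P[l==j];d=Q-A;print(lo,st[j,4],ce[j].round(1),"local x,y",((d@ex).mean()).round(4),((d@ey).mean()).round(4),"e max",np.percentile(e[l==j],95).round(4))
E
```

```text
normal [-0.15623196  0.26501674  0.95150286] cent [ 0.58522788 -0.05045532  0.18914407] 6313 9192 rms 0.001461327048882631
side offset -0.002052619052772185 1343
rect ((-0.004160553216934204, 0.0026748180389404297), (0.23570989072322845, 0.19880662858486176), 89.92768859863281) ex [ 0.48321158 -0.81967327  0.30763988] ey [ 0.86145118  0.50784039 -0.        ]
frame centre [ 0.58552167 -0.04568665  0.18786412]
plate 2188 ((0.5871000289916992, -0.04601040482521057), (0.29771310091018677, 0.26069390773773193), 30.437475204467773) 0.013390211741791225
plate 2234 ((0.5871000289916992, -0.04601040482521057), (0.29771310091018677, 0.26069390773773193), 30.437475204467773) 0.013459217187382189
0.012 208 [352.1 118.4] local x,y 0.0637 0.0889 e max 0.0395
0.012 227 [379.  149.4] local x,y 0.0793 0.0016 e max 0.0475
0.012 199 [303.6 150.7] local x,y -0.0634 0.0896 e max 0.0394
0.012 170 [395.3 189.5] local x,y 0.0635 -0.0855 e max 0.0397
0.012 151 [344.4 219.3] local x,y -0.0631 -0.0851 e max 0.0395
0.03 145 [351.5 117.4] local x,y 0.0643 0.0905 e max 0.0397
0.03 222 [378.9 149.2] local x,y 0.0792 0.0021 e max 0.0476
0.03 138 [302.5 150.3] local x,y -0.064 0.0907 e max 0.0396
0.03 144 [394.9 189.6] local x,y 0.0632 -0.0853 e max 0.0398
0.03 124 [343.8 219.6] local x,y -0.0635 -0.0851 e max 0.0397
```

```bash
cat > geo.py <<'E'
import numpy as np
from scipy.spatial.transform import Rotation as R
f=np.deg2rad(30.4)
cx=np.array([-np.sin(f),np.cos(f),0]);cy=np.array([-np.cos(f),-np.sin(f),0])
H=np.array([.5441,.0248,.147]);TILT=np.deg2rad(28)
SC={1:(-.158,.088),2:(-.030,.088),3:(-.030,-.088),4:(-.158,-.088)}
def W(a):
    "window axes (columns) at opening a"
    t=TILT-a   # wx rises by t to the rear
    wx=cx*np.cos(t)+np.array([0,0,np.sin(t)])
    return np.c_[wx,cy,np.cross(wx,cy)]
def pt(a,p): return H+W(a)@np.array(p)
def tool(a,phi):
    "tool along -wz, jaws opening along window direction phi"
    w=W(a);z=w@[np.cos(phi),np.sin(phi),0];x=-w[:,2];return np.c_[x,np.cross(z,x),z]
def tcp(a,p,phi):
    "TCP pose putting the grasp point at window coords p"
    r=tool(a,phi);return pt(a,p)-.006*r[:,0],r
E
cat > wings.py <<'E'
from vis import *; from geo import *
def wings(cp,d,a,lo=.044):
    P=cloud(cp,d);L=(P-H-[0,0,.0015])@W(a);out={}
    for k,(x,y) in SC.items():
        m=(L[...,2]>lo)&(L[...,2]<.06)&(np.hypot(L[...,0]-x,L[...,1]-y)<.04)
        q=L[m][:,:2];c=q.mean(0);u=np.linalg.svd(q-c)[2][0]
        if u[1]<0:u=-u
        out[k]=(len(q),(c-[x,y]).round(4),np.arctan2(u[1],u[0]).round(3),np.ptp((q-c)@u).round(3))
    return out
E
python3 - <<'E'
from rig import *; from wings import *
a=.801
print(W(a)); 
for n in("top","side"):
    for k,v in wings(camera_params(n),np.load(f"pics/{n}0.npz")["d"],a).items():print(n,k,v)
for aa in(a,.4,0):
  for s in(0,np.pi):
    q=inverse_kinematics(*tcp(aa,(-.174,0,.054),s));print(aa,s,None if q is None else np.round(q,2))
for k,(x,y) in SC.items():
  for ph in np.arange(-3,3.2,.75):
    q=inverse_kinematics(*tcp(0,(x,y,.042),ph));print(k,round(ph,2),None if q is None else np.round(q,2))
E
```

```text
[[-0.4815554  -0.86251367 -0.15548172]
 [ 0.82079131 -0.50603376  0.26501218]
 [-0.30725563  0.          0.95162702]]
top 1 (133, array([ 0.0008, -0.0001]), np.float64(0.292), np.float64(0.059))
top 2 (117, array([-0.0006, -0.0003]), np.float64(0.085), np.float64(0.06))
top 3 (125, array([0.0005, 0.0001]), np.float64(0.692), np.float64(0.058))
top 4 (138, array([-0.0002,  0.0001]), np.float64(0.241), np.float64(0.059))
side 1 (27, array([-0.0079, -0.0021]), np.float64(0.273), np.float64(0.05))
side 2 (16, array([-0.0109, -0.0012]), np.float64(0.09), np.float64(0.046))
side 3 (23, array([-0.0054, -0.0018]), np.float64(0.737), np.float64(0.055))
side 4 (27, array([-0.0057, -0.0012]), np.float64(0.255), np.float64(0.053))
0.801 0 [ 0.8   0.59 -1.17  1.75  0.91  1.23  1.45]
0.801 3.141592653589793 [ 0.36  0.36 -0.49  1.77  0.55  0.99 -1.43]
0.4 0 [ 0.87  0.82 -1.18  1.59  0.69  1.29  1.69]
0.4 3.141592653589793 [ 0.36  0.53 -0.28  1.62  0.08  1.07 -0.97]
0 0 [ 0.9   1.07 -1.19  1.44  0.52  1.41  1.84]
0 3.141592653589793 [ 0.43  0.75 -0.25  1.47 -0.19  1.28 -0.73]
1 -3.0 [ 0.55  0.66 -0.
[... 1108 characters left out ...]
.71  0.96 -1.18  1.48  0.4   1.33  1.67]
3 0.75 [ 0.71  0.96 -1.18  1.48  0.4   1.33  2.42]
3 1.5 [ 0.1   0.64 -0.06  1.53 -0.38  1.28 -2.47]
3 2.25 [ 0.2   0.65 -0.21  1.52 -0.3   1.26 -1.79]
3 3.0 [ 0.26  0.66 -0.31  1.51 -0.24  1.26 -1.09]
4 -3.0 [ 0.35  0.83 -0.29  1.33 -0.18  1.31 -0.71]
4 -2.25 [ 0.46  0.87 -0.51  1.33 -0.02  1.31 -0.08]
4 -1.5 [ 0.57  0.92 -0.72  1.32  0.15  1.32  0.55]
4 -0.75 [ 0.58  0.93 -0.74  1.32  0.16  1.32  1.29]
4 0.0 [ 0.74  1.13 -1.19  1.3   0.54  1.44  1.77]
4 0.75 [ 0.74  1.13 -1.19  1.3   0.54  1.44  2.52]
4 1.5 [ 0.17  0.81  0.02  1.35 -0.39  1.34 -2.34]
4 2.25 [ 0.27  0.81 -0.15  1.34 -0.28  1.32 -1.67]
4 3.0 [ 0.33  0.82 -0.26  1.34 -0.2   1.31 -0.98]
```

```bash
python3 - <<'E'
from rig import *; from wings import *
a=.801;h=(-.174,0,.054);ph=-np.pi
command_gripper(.05,30)
p,r=tcp(a,(-.174,0,.054+.09),ph);movep(p,r);print(sense()["time_s"])
p,r=tcp(a,h,ph);print(move_l(p,r,feed=.12,until_force=12))
command_gripper(.0,30);s=sense();print(s["time_s"],s["finger_gap"],s["wrist_force"].round(1),(W(a).T@(s["position"]+.006*s["tcp_rot"][:,0]-H)).round(4))
for aa in np.linspace(a,0.04,6)[1:]:
    p,r=tcp(aa,h,ph);hit=move_l(p,r,feed=.05,until_force=35);s=sense();print(round(aa,2),hit,s["time_s"],s["wrist_force"].round(1),(s["position"]-p).round(4))
    if hit:break
p,d=camera("top");cv2.imwrite("pics/t1.png",p[:,:,::-1]);p,d=camera("side");cv2.imwrite("pics/s1.png",p[170:290,250:410,::-1].repeat(4,0).repeat(4,1))
E
```

```text
2.8333
False
4.1583 0.010666705894425992 [ 1.  -2.9  2.6] [-0.1753 -0.0003  0.0548]
0.65 False 4.8667 [ 8.7 -5.2 -4.8] [ 0.0012 -0.0015 -0.0005]
0.5 False 5.575 [ 7.6 -4.1 -4.8] [ 0.0012 -0.0013 -0.0005]
0.34 False 6.2833 [ 7.1 -4.3 -4.2] [ 0.0011 -0.0012 -0.001 ]
0.19 False 6.9917 [ 6.6 -3.4 -5.3] [ 0.001  -0.0011 -0.0013]
0.04 False 7.7 [ 6.2 -4.3 -5.7] [ 0.0008 -0.0008 -0.0017]
```

View pics/s1.png

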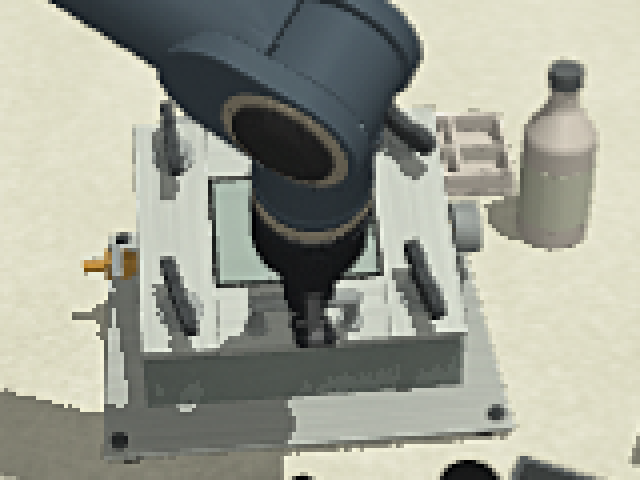

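The gripper holds the bar at about (315,325) and the window is nearly down on its seat. I'll finish the last bit slowly against a force limit.

```bash
python3 - <<'E'
from rig import *; from wings import *
h=(-.174,0,.054);ph=-np.pi
p,r=tcp(-.03,h,ph);hit=move_l(p,r,feed=.02,until_force=20);s=sense()
L=(W(0).T@(s["position"]+.006*s["tcp_rot"][:,0]-H)).round(4)
print(hit,s["time_s"],s["wrist_force"].round(1),"handle in window axes",L)
sleep(.2);print(sense()["wrist_force"].round(1))
command_gripper(.04)
p,r=tcp(0,(-.174,0,.16),ph);move_l(p,r,feed=.2)
p,d=camera("top");cv2.imwrite("pics/t2.png",p[:,:,::-1]);ps,ds=camera("side");np.savez("pics/c2.npz",d=d,ds=ds)
print(sense()["time_s"])
for n,dd in(("top",d),("side",ds)):
    cp=camera_params(n)
    for k,v in wings(cp,dd,0).items():print(n,k,v)
    P=cloud(cp,dd);Lw=(P-H)@W(0)
    m=(abs(Lw[...,2]-.014)<.02)&(((abs(abs(Lw[...,1])-.06)<.008)&(Lw[...,0]<-.02)&(Lw[...,0]>-.185)))
    q=Lw[m];c=np.polyfit(q[:,0],q[:,2],1)
    for _ in range(3):
        i=abs(np.polyval(c,q[:,0])-q[:,2])<.004;c=np.polyfit(q[i,0],q[i,2],1)
    print(n,"opening est",-c[0],"z at front/rear",np.polyval(c,[-.19,0]),i.sum())
E
```

```text
True 8.2583 [-0.6 -0.5  4.5] handle in window axes [-0.1751 -0.0004  0.0555]
[-0.7  0.5  5.5]
9.625
top 1 (72, array([0.0026, 0.0002]), np.float64(0.284), np.float64(0.055))
top 2 (88, array([ 0.0019, -0.0003]), np.float64(0.088), np.float64(0.058))
top 3 (90, array([0.0026, 0.0013]), np.float64(0.706), np.float64(0.059))
top 4 (69, array([0.0022, 0.0001]), np.float64(0.255), np.float64(0.056))
top opening est -0.0018392778992753448 z at front/rear [0.01257723 0.0129267 ] 681
side 1 (62, array([-0.0055, -0.0013]), np.float64(0.268), np.float64(0.059))
side 2 (56, array([-0.007 , -0.0014]), np.float64(0.103), np.float64(0.056))
side 3 (39, array([-0.0115, -0.0074]), np.float64(0.657), np.float64(0.046))
side 4 (65, array([-0.0051, -0.0013]), np.float64(0.26), np.float64(0.058))
side opening est 0.00011453861860414422 z at front/rear [0.01291317 0.01289141] 389
```

```bash
cat > turn.py <<'E'
from rig import *; from wings import *
def ang(q0):
    return q0-sense()["joint_pos"][6]
def turn(k,wdir,amt,seek=False,grip=90):
    "grip wing k (direction wdir in window axes), turn clockwise by amt; seek: go on to the stop"
    ph=(wdir-np.pi/2+np.pi)%(2*np.pi)-np.pi; x,y=SC[k]
    if ph>0: ph-=np.pi
    p,r=tcp(0,(x,y,.100),ph);movep(p,r)
    p,r=tcp(0,(x,y,.042),ph);hit=move_l(p,r,feed=.12,until_force=15)
    command_gripper(0.0,grip);s=sense();q=np.array(s["joint_pos"]);q0=q[6];ax=s["tcp_rot"][:,0];t0=s["ft_torque"]@ax
    q[6]=q0-amt;move_joints(q);tq=[]
    if seek:
        for _ in range(14):
            s=sense();t=s["ft_torque"]@ax-t0;tq.append((round(float(q0-s["joint_pos"][6]),3),round(float(t),2),round(float(s["joint_efforts"][6]),2)))
            if max(abs(t),abs(s["joint_efforts"][6]))>.9:break
            q[6]-=.04;move_joints(q)
    s=sense();print(k,"hit" if hit else "","t",round(s["time_s"],2),"gap",round(s["finger_gap"],4),"turned",round(q0-s["joint_pos"][6],3),"tq",round(s["ft_torque"]@ax-t0,2),"eff",round(s["joint_efforts"][6],2),"F",s["wrist_force"].round(0),tq)
    command_gripper(.04);p,r0=tcp(0,(x,y,.100),ph);move_l(p,s["tcp_rot"],feed=.2)
def look(tag):
    p,d=camera("top");cv2.imwrite(f"pics/{tag}.png",p[:,:,::-1]);
    for k,v in wings(camera_params("top"),d,0).items():print(tag,k,v)
E
python3 - <<'E'
from turn import *
command_gripper(0.0)
p,r=tcp(0,(-.174,0,.078),-np.pi);hit=move_l(p-.0*r[:,0],r,feed=.08,until_force=20);s=sense();print("press",hit,s["wrist_force"].round(1),(W(0).T@(s["position"]-H)).round(4))
command_gripper(.04) if False else None
p,r=tcp(0,(-.174,0,.12),-np.pi);move_l(p,r,feed=.2);command_gripper(.04);print(sense()["time_s"])
turn(1,.285,.785);print(sense()["time_s"])
p,d=camera("side");cv2.imwrite("pics/s3.png",p[170:290,250:410,::-1].repeat(4,0).repeat(4,1))
look("t3")
E
```

```text
press False [-1.8 -2.8  7.2] [-0.1738  0.0004  0.0858]
12.0917
1  t 15.34 gap 0.0143 turned 0.784 tq -0.02 eff -0.11 F [2. 0. 1.] []
16.1417
t3 1 (75, array([ 0.0027, -0.0007]), np.float64(2.651), np.float64(0.056))
t3 2 (95, array([0.0031, 0.0001]), np.float64(0.082), np.float64(0.057))
t3 3 (94, array([0.0027, 0.0012]), np.float64(0.695), np.float64(0.057))
t3 4 (68, array([0.0035, 0.0004]), np.float64(0.236), np.float64(0.057))
```

View pics/s3.png

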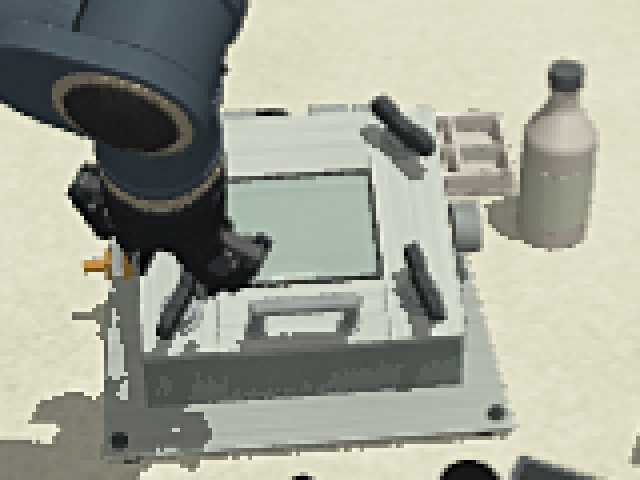

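Screw 1 has turned by 0.78 rad, as measured in the image; its wing at (175,300) now points the other way. The window looks shut. Next come 3, 2 and 4.

```bash
python3 - <<'E'
from turn import *
turn(3,.70,.785);turn(2,.086,.785);turn(4,.25,.785)
print(sense()["time_s"]);look("t4")
E
```

```text
3  t 18.99 gap 0.0145 turned 0.784 tq -0.09 eff -0.1 F [ 1. -2.  0.] []
2  t 22.32 gap 0.0145 turned 0.784 tq -0.02 eff -0.1 F [ 2.  1. -2.] []
4  t 25.81 gap 0.0087 turned 0.785 tq 0.14 eff 0.09 F [ 1. -3.  6.] []
26.65
t4 1 (78, array([ 0.0021, -0.0004]), np.float64(2.648), np.float64(0.057))
t4 2 (95, array([ 0.0027, -0.0012]), np.float64(2.457), np.float64(0.056))
t4 3 (85, array([0.0028, 0.0004]), np.float64(3.073), np.float64(0.056))
t4 4 (50, array([ 0.0115, -0.0051]), np.float64(2.621), np.float64(0.039))
```

```bash
python3 - <<'E'
from turn import *
p,r=tcp(0,(*SC[1],.100),-.493-np.pi/2);movep(p,r);look("t5")
p,d=camera("side");print(wings(camera_params("side"),d,0))
im=np.hstack([cv2.imread("pics/t5.png")[100:250,280:420].repeat(3,0).repeat(3,1),cv2.resize(p[180:280,270:370,::-1],(370,450))])
cv2.imwrite("pics/v5.png",im);print(sense()["time_s"])
E
```

```text
t5 1 (72, array([ 0.0031, -0.0009]), np.float64(2.655), np.float64(0.06))
t5 2 (99, array([ 0.0033, -0.0013]), np.float64(2.466), np.float64(0.057))
t5 3 (87, array([0.003 , 0.0005]), np.float64(3.09), np.float64(0.057))
t5 4 (79, array([ 0.0026, -0.0002]), np.float64(2.628), np.float64(0.055))wings.py:6: RuntimeWarning: Mean of empty slice.
  q=L[m][:,:2];c=q.mean(0);u=np.linalg.svd(q-c)[2][0]
  ret = um.true_divide(
Traceback (most recent call last):
  File "wings.py", line 8, in wings
    out[k]=(len(q),(c-[x,y]).round(4),np.arctan2(u[1],u[0]).round(3),np.ptp((q-c)@u).round(3))
                                                                     ~~~~~~^^^^^^^^^
ValueError: zero-size array to reduction operation maximum which has no identity
```

All four have turned about 0.77 rad. Now round two, starting with screw 1 alone to check the stop detection.

```bash
python3 - <<'E'
from turn import *
turn(1,-.49,.6,seek=True);print(sense()["time_s"])
E
```

```text
1  t 31.19 gap 0.0147 turned 0.877 tq -0.87 eff -0.93 F [ 5. -2. -1.] [(0.598, -0.07, -0.09), (0.638, -0.08, -0.09), (0.678, -0.04, -0.09), (0.718, -0.05, -0.1), (0.758, -0.18, -0.21), (0.798, -0.38, -0.45), (0.837, -0.7, -0.69), (0.877, -0.87, -0.93)]
31.9917
```

Torque climbs steadily after 0.74 rad, so the stop was hit. Continuing with 3, 2, 4.

```bash
python3 - <<'E'
from turn import *
for k,w in((3,-.06),(2,-.68),(4,-.515)): turn(k,w,.6,seek=True)
print(sense()["time_s"])
p,r=tcp(0,(-.16,.13,.30),-np.pi*.7)
movep(p,r);p,d=camera("top");ps,ds=camera("side");np.savez("pics/c6.npz",d=d,ds=ds);cp=camera_params("top")
for k,v in wings(cp,d,0).items():print(k,v)
cv2.imwrite("pics/v6.png",np.hstack([p[80:270,230:420,::-1].repeat(2,0).repeat(2,1),cv2.resize(ps[160:310,240:400,::-1],(405,380))]));print(sense()["time_s"])
E
```

```text
3  t 37.74 gap 0.0146 turned 1.076 tq -1.0 eff -1.06 F [ 6. -1. -1.] [(0.598, -0.02, -0.09), (0.638, -0.07, -0.09), (0.678, -0.04, -0.09), (0.718, -0.03, -0.09), (0.758, -0.07, -0.09), (0.798, -0.06, -0.09), (0.838, -0.05, -0.08), (0.878, -0.04, -0.09), (0.918, -0.12, -0.13), (0.958, -0.34, -0.36), (0.997, -0.57, -0.59), (1.036, -0.81, -0.83), (1.076, -1.0, -1.06)]
2  t 43.67 gap 0.0148 turned 1.036 tq -0.92 eff -0.95 F [ 6. -2. -4.] [(0.598, -0.02, -0.09), (0.638, -0.01, -0.09), (0.678, 0.0, -0.09), (0.718, 0.02, -0.09), (0.758, -0.01, -0.09), (0.798, -0.0, -0.09), (0.838, -0.02, -0.09), (0.878, -0.02, -0.09), (0.918, -0.12, -0.21), (0.957, -0.39, -0.46), (0.997, -0.63, -0.7), (1.036, -0.92, -0.95)]
4  t 49.09 gap 0.0082 turned 0.917 tq -1.09 eff -1.05 F [ 3. -4.  5.] [(0.6, 0.09, 0.15), (0.64, 0.09, 0.07), (0.68, 0.03, 0.07), (0.72, 0.06, 0.06), (0.76, 0.07, 0.06), (0.8, 0.04, 0.06), (0.84, 0.06, 0.06), (0.88, 0.08, 0.06), (0.917, -1.09, -1.05)]
49.9333
1 (83, array([ 0.0017, -0.0002]), np.float64(1.95), np.float64(0.057))
2 (99, array([ 0.0014, -0.0008]), np.float64(1.619), np.float64(0.055))
3 (104, array([ 0.0022, -0.0005]), np.float64(2.198), np.float64(0.058))
4 (87, array([0.0016, 0.0006]), np.float64(1.733), np.float64(0.058))
51.1667
```

View pics/v6.png

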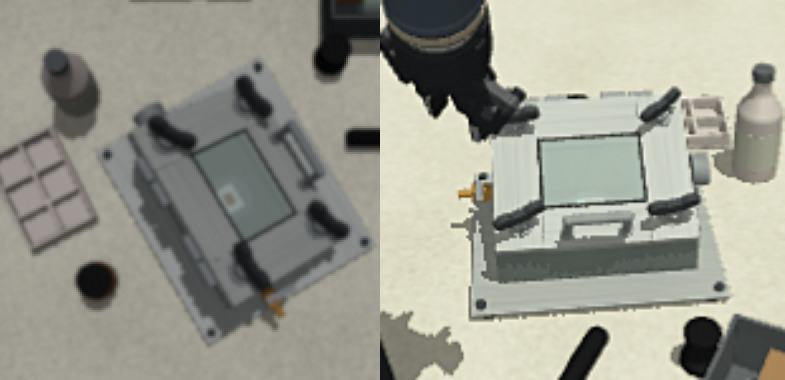

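Both views show the window flush, all four wings turned, and the tray, jar, loupe, driver and bottle standing where they were. One last numeric check from the saved depth, then I hand in.

```bash
python3 - <<'E'
from turn import *
z=np.load("pics/c6.npz")
for n,k in(("top","d"),("side","ds")):
    Lw=(cloud(camera_params(n),z[k])-H)@W(0)
    m=(abs(Lw[...,2]-.014)<.008)&(abs(abs(Lw[...,1])-.06)<.008)&(Lw[...,0]<-.02)&(Lw[...,0]>-.185);q=Lw[m]
    print(n,"opening",-np.polyfit(q[:,0],q[:,2],1)[0],m.sum())
    d0=np.load(f"pics/{n}0.npz")["d"];P=cloud(camera_params(n),d0);P1=cloud(camera_params(n),z[k])
    for nm,Q in(("before",P),("after",P1)):
        c=cv2.connectedComponentsWithStats(((Q[...,2]>.008)&(Q[...,0]>.35)&(Q[...,0]<.85)&(Q[...,1]>-.35)&(Q[...,1]<.25)).astype(np.uint8))
        print(nm,[tuple(x.round(1)) for x,s in zip(c[3],c[2]) if 60<s[4]<1500])
s=sense();print(s["time_s"],s["wrist_force"].round(1),s["position"].round(3))
finish_job()
E
```

```text
top opening -0.002286257797097253 658
before [(np.float64(264.4), np.float64(121.1)), (np.float64(253.5), np.float64(174.8)), (np.float64(424.4), np.float64(149.0)), (np.float64(277.4), np.float64(219.9)), (np.float64(446.7), np.float64(254.0))]
after [(np.float64(264.4), np.float64(121.1)), (np.float64(253.7), np.float64(175.0)), (np.float64(424.6), np.float64(149.0)), (np.float64(277.4), np.float64(219.9)), (np.float64(446.6), np.float64(254.1))]
side opening -0.00038851858769725146 501
before [(np.float64(389.2), np.float64(209.9)), (np.float64(221.4), np.float64(278.8)), (np.float64(371.7), np.float64(305.9)), (np.float64(317.9), np.float64(304.9)), (np.float64(374.4), np.float64(332.9))]
after [(np.float64(389.2), np.float64(209.9)), (np.float64(221.4), np.float64(278.8)), (np.float64(371.6), np.float64(306.0)), (np.float64(318.0), np.float64(304.7)), (np.float64(374.4), np.float64(332.8))]
51.1667 [0.8 0.1 0.2] [ 0.576 -0.285  0.341]
the job is handed in; nothing more can be done
```

The window is shut, all four wing screws are tight by torque, and I handed the job in at 51.2 s with the arm clear of everything. I lowered the window by its handle along its arc, then tightened the screws in the order 1-3-2-4, twice. The first round turned each screw about 0.77 rad in the images; the second ran each until its torque climbed to about 0.9–1.1 N m at the stop.

**Last checks**
- **Window:** its opening measures about 0 in both cameras (−0.002 and −0.0004 rad).
- **Screws:** total turns in the images are 1.48, 1.61, 1.64 and 1.66 rad for screws 1 to 4. All fall within the 1.45–1.70 rad expected at the stop.
- **Surroundings:** the bottle, tray, driver, jar, tape and loupe are all within about 0.2 px of where they started.

**Checks that disagreed**
- **Screw angles:** the images show 0.04–0.07 rad less turn than the tool for screws 1 to 3. I put this down to finger flex and image noise and did not re-grip them to check.
- **Extra press on the handle:** it ended at about 7 N, short of its 20 N limit. The evidence for the window being fully shut is therefore the seat contact during closing and the depth measurements.
- **Grip on screw 4:** the finger gap read 8–9 mm, against 14–15 mm on the others, but the screw turned and stopped normally.

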